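# Tumble the finned drive module over the turning step

## Task

Three electronics modules stand on the upper ledge of the turning step on the test bench. Push the wide one with the cooling fins over the step, without picking it up, so that it tumbles onto its front cover and lies flat on the lower rubber mat with its fins facing up. Leave the two slim modules standing where they are.

Things in the scene. Friction and masses are not known exactly. Their poses are not given: they have to be found in the camera images.
- finned_mid (a point): Centre of the wide module: 0.2 to 0.4 kg, loose, off-white plastic with upright aluminium fins as its back: 44 mm deep (x), 60 wide (y), 70 tall (z). x points from fins to front cover, z up as it stands. Starts with fins to the robot, front to the step, yaw within 7 deg. Pushed from behind, fingertips low (10 to 30 mm above the ledge) it slides, then topples once its centre is 0 to 20 mm past the edge.
- slim_a_mid (a point): Centre of a slim module, off-white plastic without fins, loose, 0.15 kg, 44 mm deep (x), 28 mm wide (y), 70 mm tall; stands on the same ledge facing the same way. To be left alone.
- slim_b_mid (a point): Centre of a second slim module, same as the other one. To be left alone. The three modules stand side by side about 100 mm apart, in any order.
- step_edge (a point): Middle of the upper edge of the fixed aluminium step. x points level from the ledge out over the lower bay (away from the robot), y along the edge, z up. Behind it the flat ledge, at this height, 30 mm above the table, 150 mm deep; ahead the bay, a rubber mat 20 mm lower, 170 mm deep, ending in a 6 mm lip; both 360 mm along y. Modules start with centres 45 to 65 mm behind the edge.
Things that resemble listed ones, but are neither listed nor needed, are in the scene too. Of the things like the part that bears finned_mid, leave any that is green or red; of the rest the smaller one is meant.

How it is judged:
By the outcome, as a careful person would: the job done as asked, in the order asked, and still so for the second after the job is handed in, with the robot touching nothing.
It also fails if it takes over 29 s, if anything falls off the work surface, if the arm or the gripper's body presses on something with over 40 N, if the wrist force passes 120 N, or if a joint passes its speed limit or range.

## Robot

A 6-joint arm with a two-finger parallel gripper is mounted at the origin on the work surface. World frame = base frame: x ahead of the robot, y to its left, z up, the work surface at z = 0. Lengths are in m, angles in degrees, forces in N, time in s.
With the tool pointing down it reaches from about 0.3 to 0.75 m from the base axis. Payload 8.5 kg.
Tool frame: the origin (TCP) lies on the centre line of the jaws, within the pads' length; the fingertips stand 17 mm ahead of it and the grasp point (between the pads) lies 2 mm behind it (env.tip_extent is the distance from the TCP to the fingertips, in m); z points along the fingers, y is the direction in which the jaws open and shut (so a half turn about z gives the same grasp; the last joint's range is limited). The gripper opens to 85 mm and grips with 20 to 120 N. Pads are 22 mm wide; open, the fingers measure 114 mm over their backs; the gripper's body (76 mm by 85 mm) begins 54 mm behind the grasp point. The pads swing forward as they close: fully open they stand 13 mm farther back than shut.
Start: joints at [56.706, 21.807, 74.336, -0, 83.858, -12.336], TCP at [0.197, 0.514, 0.21] pointing down, gripper open.
Joint ranges: [-178.18, 178.18], [-50.72, 133.34], [12.68, 142.11], [-81.47, 261.47], [9.98, 163.14], [-165.26, 165.26]. Speed limits (degrees/s): [136.94, 136.94, 180, 180, 180, 180].

## Interface

Orientations are given as a 3x3 rotation matrix whose columns are the frame's x, y, z axes.
In Python, from rig import telemetry, get_image, camera_params, close_job, env gives the robot as it stands.
- The arm moves only by the tool apply_moves, never from a script. Its argument "motion" is a list of rows, each an object of numbers: "tx", "ty", "tz": the shift along the tool's x, y, z in cm; "turn": the turn about the tool's z in degrees; "jaw": the gripper's target within -1 to 1 (fully open at 1, half-way at 0, shut at -1). In form: [{"tx": .., "ty": .., "tz": .., "turn": .., "jaw": ..}, ...]. A call has 1 to 5 rows; each row is the pose to reach, as a shift and turn from the pose measured when the call began, along the tool's axes at that moment; what a row does not reach only later rows make up. A row lasts 1/12 s, in which the tool goes at most 41.7 mm and 7.16 degrees, less where a joint would pass 70% of its speed; a pose out of reach is approached as far as the arm can. A call with a gripper value outside its range is refused whole. The fingers move at their own pace and stop on an object; "squeeze" is the grip in N (left out, the last holds). Time passes only in rows, so rows that repeat a pose let the fingers close. It gives the time, the measured TCP pose, the force and the opening at its end, in the units of the state.
- telemetry.observe(): the state, without advancing time (a new reading comes with each control period).
- get_image(name): name is "scene" or "top"; returns (picture, depth): 480x640x3 uint8, red, green, blue; 480x640 float32, m along the optical axis (not along the pixel's ray), 0 where there is no reading.
- camera_params(name): a dict with "fx", "fy", "cx", "cy" (pixels), "rvec" (rotation vector, rad) and "tvec" (3), from world to camera coordinates, as OpenCV has them. Camera axes: x right, y down, z forward; pixel columns grow to the right and rows downward; lengths in m; the calibration is good to about 2 mm. A picture is of the moment at which its call begins. camera_params takes no time and is no camera call.
- close_job(): hands the job in, once; it reports no verdict.
The state is a dict: "time_s": time; "q": joint angles; "qvel": joint speeds; "joint_efforts": joint torques, N m; "position": TCP position; "tool_rot": TCP orientation; "ft_force": force on the tool from outside, world axes, zero at the start; "wrist_torque": the same for the moment, N m; "grip_width": finger opening in m.
Only numpy, scipy, OpenCV 4.12 (cv2) and the standard library are available. Lean on these libraries where they do the work, as an engineer would, in place of code of your own. Each camera call takes 0.05 s, during which the arm holds its last target. There are 200 camera calls.

## Working session

There is one attempt and no reset: what is moved stays moved. The work goes in short steps, Python scripts to look and compute and a tool call to move; the robot and the scene stay as the last step left them, time stands still between calls to the robot, and variables do not carry over. Pictures are saved under pics/ and viewed, about 8 in all and at most 12, crops included, and the job is handed in when it is done.

Besides the shell and the picture viewer there is one more tool, called after ">>>" by a JSON object that holds its "fn" and its "kwargs". apply_moves: Moves the arm, as the interface text tells. Its arguments: {"type":"object","properties":{"motion":{"type":"array"},"squeeze":{"type":"number"}},"required":["motion"]}

```bash
mkdir -p pics; ls; cat > h.py <<'E'
import numpy as np, cv2
from rig import telemetry, get_image, camera_params, close_job, env
def cam(n):
    p=camera_params(n);R=cv2.Rodrigues(np.array(p["rvec"],float))[0];return p,R,np.array(p["tvec"],float).ravel()
def cloud(n,d):
    p,R,t=cam(n);v,u=np.mgrid[:480,:640]
    c=np.stack([(u-p["cx"])/p["fx"]*d,(v-p["cy"])/p["fy"]*d,d],-1)
    return (c-t)@R
def proj(n,P):
    p,R,t=cam(n);c=R@np.array(P)+t
    return p["fx"]*c[0]/c[2]+p["cx"],p["fy"]*c[1]/c[2]+p["cy"]
def snap(n,tag):
    im,d=get_image(n);cv2.imwrite(f"pics/{n}_{tag}.png",im[:,:,::-1]);np.save(f"pics/{n}_{tag}.npy",d);return im,d,cloud(n,d)
E
python3 - <<'E'
from h import *
for n in("scene","top"):
    im,d,P=snap(n,"0");p,R,t=cam(n);print(n,-R.T@t,R.T[:,2],(d>0).mean())
s=telemetry.observe();print(s)
E
```

```text
pics
scene [0.88173843 0.76111853 0.58038834] [-0.40196915 -0.72464264 -0.55974445] 0.996181640625
top [0.37400944 0.09140709 1.14694791] [ 0.11069559 -0.00657503 -0.99383261] 0.9959928385416666
{'time_s': 0.1, 'q': array([ 5.67048211e+01,  2.18374262e+01,  7.43783048e+01, -1.82396061e-03,
        8.38581390e+01, -1.23365835e+01]), 'qvel': array([ 0.05504553, -0.12106973, -0.12530556,  0.05997327,  0.02184506,
        0.07014306]), 'joint_efforts': array([ 3.53468917e-03, -4.49224985e+01, -2.31656080e+01, -1.84282635e-04,
        3.66510285e-03,  4.24734901e-05]), 'position': array([0.19658934, 0.51336149, 0.20918316]), 'tool_rot': array([[-9.33840299e-01,  3.57689575e-01, -6.81293515e-04],
       [ 3.57690141e-01,  9.33839689e-01, -1.09501826e-03],
       [ 2.44542307e-04, -1.26626415e-03, -9.99999168e-01]]), 'ft_force': array([ 0.02473781, -1.2804528 ,  0.01833286]), 'wrist_torque': array([-0.00435327, -0.05302719, -0.02090131]), 'grip_width': 0.08522312905733416}
```

View pics/scene_0.png

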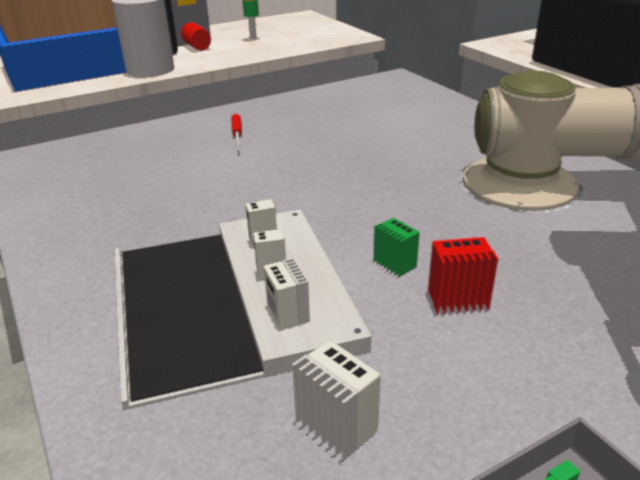

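View pics/top_0.png

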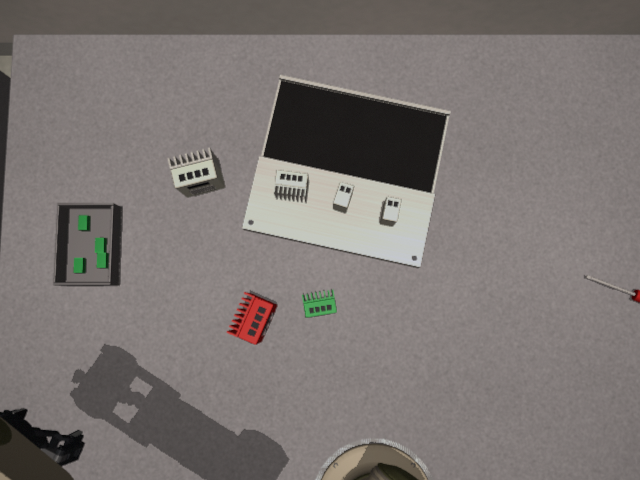

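The scene has four finned modules. They are off-white on the ledge (top 291,184; scene 287,293), a larger off-white one on the table (top 193,170), red (252,318) and green (320,303). I'm leaving the red and green, and of the other two the smaller one, on the ledge, is meant. Next I'll measure it and check it in a crop.

```bash
python3 - <<'E'
from h import *
im=cv2.imread("pics/top_0.png");d=np.load("pics/top_0.npy");P=cloud("top",d)
Q=cloud("scene",np.load("pics/scene_0.npy"))
def med(P,u,v): return np.round(np.median(P[v-2:v+3,u-2:u+3].reshape(-1,3),0),4)
for n,u,v in [("ledge",320,220),("ledge2",265,215),("mat",350,130),("table",450,300)]: print(n,med(P,u,v))
z=P[...,2]
zl=med(P,320,220)[2]
# ledge outline
m=((abs(z-zl)<.004)&(np.hypot(P[...,0]-med(P,320,220)[0],P[...,1]-med(P,320,220)[1])<.3)).astype(np.uint8)
m[:,:230]=0
n,l,st,_=cv2.connectedComponentsWithStats(m);i=l[220,320];print("ledge area",st[i])
pts=P[l==i][:,:2].astype(np.float32);r=cv2.minAreaRect(pts);print("ledge rect",r,cv2.boxPoints(r))
m=((z>zl+.05)&(z<zl+.09)).astype(np.uint8)
n,l,st,c=cv2.connectedComponentsWithStats(m)
for i in range(1,n):
    if st[i,4]>80:
        p=P[l==i];r=cv2.minAreaRect(p[:,:2].astype(np.float32));print(st[i],np.round(p[:,2].mean(),4),r)
# scene cloud: module tops
for n,u,v in [("ledge",300,240),("mat",190,310)]: print(n,med(Q,u,v))
zz=Q[...,2];m=((zz>zl+.06)&(zz<zl+.08)).astype(np.uint8);n,l,st,c=cv2.connectedComponentsWithStats(m)
for i in range(1,n):
    if st[i,4]>80: 
        p=Q[l==i];print("scene",st[i],p[:,2].mean(),cv2.minAreaRect(p[:,:2].astype(np.float32)))
a=cv2.resize(im[150:280,230:450],None,fx=3.5,fy=3.5,interpolation=3)
cv2.imwrite("pics/crop.png",a)
E
```

```text
ledge [0.5464 0.1042 0.0307]
ledge2 [0.5567 0.2128 0.0305]
mat [0.7368 0.0428 0.0102]
table [ 3.889e-01 -1.553e-01  3.000e-04]
ledge area [  242   156   193   112 11010]
ledge rect ((0.5649253129959106, 0.06721730530261993), (0.36043545603752136, 0.1506885141134262), 77.53108215332031) [[ 0.45244738 -0.0924821 ]
 [ 0.59958166 -0.12501726]
 [ 0.6774032   0.2269167 ]
 [ 0.53026897  0.25945187]]
[ 168  148   50   42 1280] 0.0943 ((0.6360768675804138, 0.3435267508029938), (0.06232089921832085, 0.08201845735311508), 14.530553817749023)
[273 170  36  28 700] 0.0988 ((0.6060612797737122, 0.1583162546157837), (0.06033557653427124, 0.04469801113009453), 82.6041259765625)
[333 182  21  27 378] 0.0993 ((0.5838366746902466, 0.05988988280296326), (0.02806679718196392, 0.0448664166033268), 71.96671295166016)
[382 197  20  26 384] 0.0992 ((0.5561800003051758, -0.02981882356107235), (0.028022997081279755, 0.043869275599718094), 78.14549255371094)
[ 227  292   47   53 1220] 0.0939 ((0.3547070026397705, 0.2311907708644867), (0.06028801575303078, 0.08110076934099197), 66.86647033691406)
ledge [ 0.504  
[... 913 characters left out ...]
464170456), (0.03369792178273201, 0.04364095628261566), 79.70597076416016)
scene [253 229  32  19 446] 0.0988125035668858 ((0.586864709854126, 0.05994894355535507), (0.030525563284754753, 0.04496961086988449), 73.21305084228516)
scene [ 432  237   66   28 1156] 0.09392321437873077 ((0.3577840030193329, 0.231490820646286), (0.06139545887708664, 0.0819801315665245), 66.6904296875)
scene [ 263  258   45   38 1078] 0.09914986824350304 ((0.608529806137085, 0.15782563388347626), (0.06588694453239441, 0.0452413409948349), 83.37655639648438)
scene [ 292  340   88   67 2667] 0.09528087953823328 ((0.6384767293930054, 0.34328365325927734), (0.06087677180767059, 0.08311624079942703), 14.623491287231445)
```

View pics/crop.png

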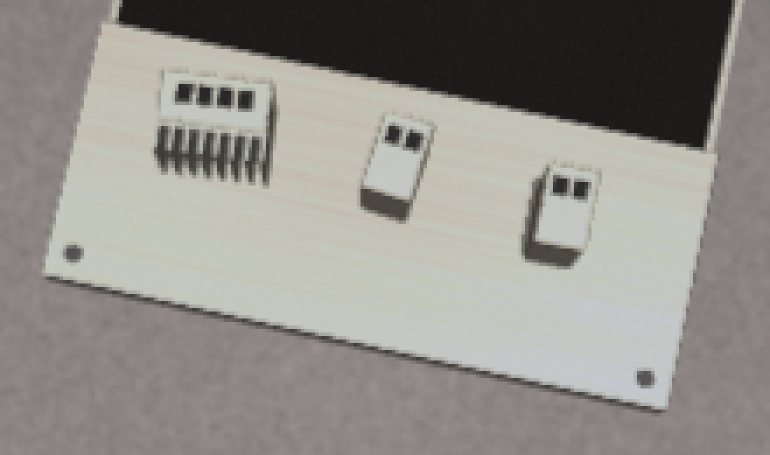

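The crop confirms the choice: fins face the robot, it has 4 slots on top, and it measures 60 x 45 mm with its top 69 mm above the ledge. It stands 54 mm behind the edge, yawed about 5° to the step. The slim neighbour is about 100 mm to the side. I'll push along the step's x with the jaws partly open, which gives two contacts.

```bash
cat >> h.py <<'E'
E0=np.array([.6385,.0509]);a=np.radians(77.53-90);e=np.array([np.cos(a),np.sin(a)]);nn=np.array([-e[1],e[0]])
def go(s,w,z):
    t=telemetry.observe();R=np.array(t["tool_rot"]);p=np.array(t["position"])
    g=np.r_[E0+s*e+w*nn,z];ya=np.degrees(np.arctan2(R[1,1],R[0,1]));q=p[:2]-E0
    print("t",t["time_s"],"p",p.round(4),"step frame",(q@e).round(4),(q@nn).round(4),"shift cm",(R.T@(g-p)*100).round(2),"turn",round(ya-77.53,2),"F",np.round(t["ft_force"],1),"w",t["grip_width"])
E
python3 -c "
from h import *
print({k:getattr(env,k) for k in dir(env) if k[0]!='_'})
go(-.112,.0977,.15)"
```

```text
{'MotionError': <class 'rig.MotionError'>, 'tip_extent': 0.017}
t 0.1 p [0.1966 0.5134 0.2092] step frame -0.5313 0.3561 shift cm [-45.29 -19.36   5.93] turn -8.49 F [ 0.  -1.3  0. ] w 0.08522312905733416
```

>>> {"fn": "apply_moves", "kwargs": {"motion": [{"tx":-3.6,"ty":-1.5,"tz":0,"turn":-2,"jaw":-0.4},{"tx":-7.2,"ty":-3,"tz":0,"turn":-4,"jaw":-0.4},{"tx":-10.8,"ty":-4.5,"tz":0,"turn":-6,"jaw":-0.4},{"tx":-14.4,"ty":-6,"tz":0,"turn":-8,"jaw":-0.4},{"tx":-18,"ty":-7.5,"tz":0,"turn":-8.5,"jaw":-0.4}]}}

```text
time_s: 0.52
position: [0.3386, 0.3775, 0.209]
tool_rot: [[-0.977, 0.214, -0.001], [0.214, 0.977, -0.001], [0.001, -0.002, -1.0]]
ft_force: [-0.1, 1.3, 0.1]
grip_width: 0.0264
```

```bash
python3 -c "
from h import *
go(-.112,.0977,.15)"
```

```text
t 0.5167 p [0.3386 0.3775 0.209 ] step frame -0.3633 0.2541 shift cm [-25.1  -15.69   5.91] turn 0.14 F [-0.1  1.3  0.1] w 0.026442892669080027
```

>>> {"fn": "apply_moves", "kwargs": {"motion": [{"tx":-3.4,"ty":-2.1,"tz":0,"turn":0,"jaw":-0.4},{"tx":-6.8,"ty":-4.2,"tz":0,"turn":0,"jaw":-0.4},{"tx":-10.2,"ty":-6.3,"tz":0,"turn":0,"jaw":-0.4},{"tx":-13.6,"ty":-8.4,"tz":0,"turn":0,"jaw":-0.4},{"tx":-17,"ty":-10.6,"tz":0,"turn":0,"jaw":-0.4}]}}

```text
time_s: 0.93
position: [0.4831, 0.236, 0.2089]
tool_rot: [[-0.977, 0.214, -0.002], [0.214, 0.977, -0.001], [0.001, -0.002, -1.0]]
ft_force: [0.1, 0.1, -0.0]
grip_width: 0.0255
```

```bash
python3 -c "
from h import *
go(-.115,.0977,.12)"
```

```text
t 0.9333 p [0.4831 0.236  0.2089] step frame -0.1917 0.1471 shift cm [-7.67 -4.95  8.88] turn 0.14 F [ 0.1  0.1 -0. ] w 0.025468106153803648
```

>>> {"fn": "apply_moves", "kwargs": {"motion": [{"tx":-3.4,"ty":-2.2,"tz":0,"turn":0,"jaw":-0.4},{"tx":-7.5,"ty":-4.9,"tz":0,"turn":0,"jaw":-0.4},{"tx":-7.6,"ty":-4.95,"tz":3,"turn":0,"jaw":-0.4},{"tx":-7.6,"ty":-4.95,"tz":6,"turn":0,"jaw":-0.4},{"tx":-7.6,"ty":-4.95,"tz":9,"turn":0,"jaw":-0.4}]}}

```text
time_s: 1.35
position: [0.547, 0.1701, 0.1173]
tool_rot: [[-0.976, 0.216, -0.002], [0.216, 0.976, -0.001], [0.001, -0.002, -1.0]]
ft_force: [1.2, 0.2, -0.6]
grip_width: 0.0256
```

```bash
python3 - <<'E'
from h import *
go(-.115,.0977,.066)
im,d,Q=snap("scene","1")
a=cv2.resize(im[180:350,200:400],None,fx=3.5,fy=3.5)[:,:,::-1];cv2.imwrite("pics/s1.png",a)
t=telemetry.observe()["position"];print(proj("scene",t),proj("scene",t-[0,0,.017]))
E
```

```text
t 1.35 p [0.547  0.1701 0.1173] step frame -0.1151 0.0966 shift cm [-0.01  0.11  5.13] turn 0.02 F [ 1.2  0.2 -0.6] w 0.025558597003453743
(np.float64(330.45035302862004), np.float64(256.8867032158058)) (np.float64(330.62556060990113), np.float64(266.981398495202))
```

View pics/s1.png

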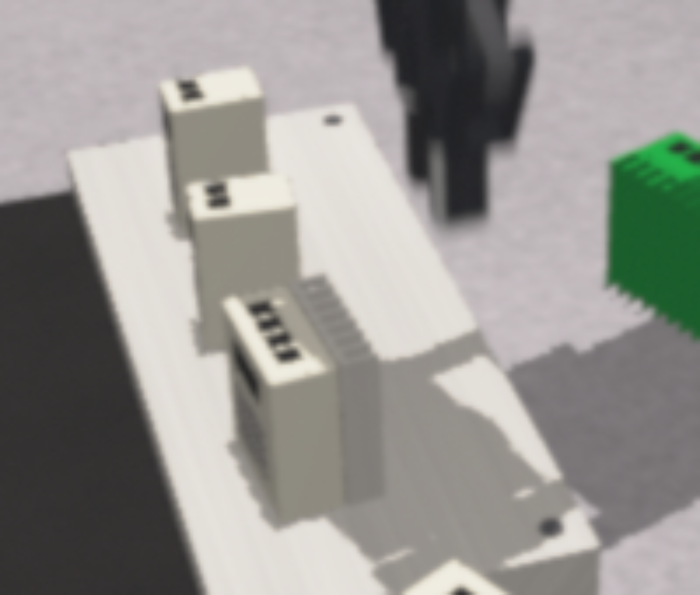

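The crop shows the gripper behind the module, blurred, with its tip at full-image pixel (331,241). That is higher than the predicted row 267, probably because the arm was still moving. I'll measure the tip height again with the arm settled.

```bash
python3 - <<'E'
from h import *
go(-.115,.0977,.066)
im,d,Q=snap("scene","2")
p=telemetry.observe()["position"];print(p)
k=(np.hypot(Q[...,0]-p[0],Q[...,1]-p[1])<.045)&(Q[...,2]>.06)&(im.max(-1)<90)
z=Q[k][:,2];print(k.sum(),np.percentile(z,[0,1,3,5,20]),p[2]-.017)
v,u=np.nonzero(k);i=v.argmax();print(u[i],v[i],Q[v[i],u[i]])
S=(Q[k][:,:2]-E0);lo=z<p[2]+.01;print("s",np.percentile(S[lo]@e,[1,99]),"n",np.percentile(S[lo]@nn,[1,99]))
E
```

```text
t 1.4 p [0.5437 0.1702 0.1113] step frame -0.1183 0.096 shift cm [-0.38  0.19  4.52] turn 0.07 F [-2.7 -0.1 -5.6] w 0.025601163355181204
[0.5441148  0.17059965 0.11436838]
4755 [0.13495765 0.14388471 0.1531893  0.16140545 0.22384521] 0.097368377391207
330 249 [0.55807846 0.19449069 0.14318843]Traceback (most recent call last):
  File "<stdin>", line 8, in <module>
    return _quantile_unchecked(
        a, q, axis, out, overwrite_input, method, keepdims, weights)
    return _ureduce(a,
                    func=_quantile_ureduce_func,
    ...<5 lines>...
                    overwrite_input=overwrite_input,
                    method=method)
    r = func(a, **kwargs)
    result = _quantile(arr,
                       quantiles=q,
    ...<2 lines>...
                       out=out,
                       weights=wgt)
    slices_having_nans = np.isnan(arr[-1, ...])
                                  ~~~^^^^^^^^^
IndexError: index -1 is out of bounds for axis 0 with size 0
```

>>> {"fn": "apply_moves", "kwargs": {"motion": [{"tx":0,"ty":0,"tz":0,"turn":0,"jaw":-0.4},{"tx":0,"ty":0,"tz":0,"turn":0,"jaw":-0.4}]}}

```text
time_s: 1.62
position: [0.5444, 0.1708, 0.1154]
tool_rot: [[-0.977, 0.214, -0.011], [0.214, 0.977, -0.002], [0.01, -0.005, -1.0]]
ft_force: [-0.4, -0.8, 0.5]
grip_width: 0.0256
```

```bash
python3 - <<'E'
from h import *
go(-.115,.0977,.066)
im,d,Q=snap("scene","3")
p=telemetry.observe()["position"];print(p)
k=(np.hypot(Q[...,0]-p[0],Q[...,1]-p[1])<.045)&(Q[...,2]>.06)&(im.max(-1)<90)
z=Q[k][:,2];print(k.sum(),np.percentile(z,[0,1,3,5,20]),p[2]-.017)
lo=k&(Q[...,2]<z.min()+.02);S=Q[lo][:,:2]-E0;print("s",np.percentile(S@e,[1,99]),"n",np.percentile(S@nn,[1,99]))
E
```

```text
t 1.6167 p [0.5444 0.1708 0.1154] step frame -0.1178 0.0968 shift cm [-0.33  0.12  4.94] turn 0.12 F [-0.4 -0.8  0.5] w 0.025614976999741995
[0.54469943 0.17086304 0.11588207]
4829 [0.13839783 0.14821133 0.15702293 0.16571255 0.22788931] 0.09888206776944096
s [-0.12416778 -0.10609986] n [0.08197695 0.12465007]
```

```bash
python3 - <<'E'
from h import *
im=cv2.imread("pics/scene_3.png");p=np.array([0.5447,.1708,.1158])
for dz in(0,.017): 
    u,v=proj("scene",p-[0,0,dz]);print(u,v);cv2.circle(im,(int(u),int(v)),1,(0,0,255),-1)
cv2.imwrite("pics/s3.png",cv2.resize(im[180:330,240:400],None,fx=4.5,fy=4,interpolation=2))
E
```

```text
330.0009076224195 254.575159942076
330.18195287596325 264.7367335373526
```

View pics/s3.png

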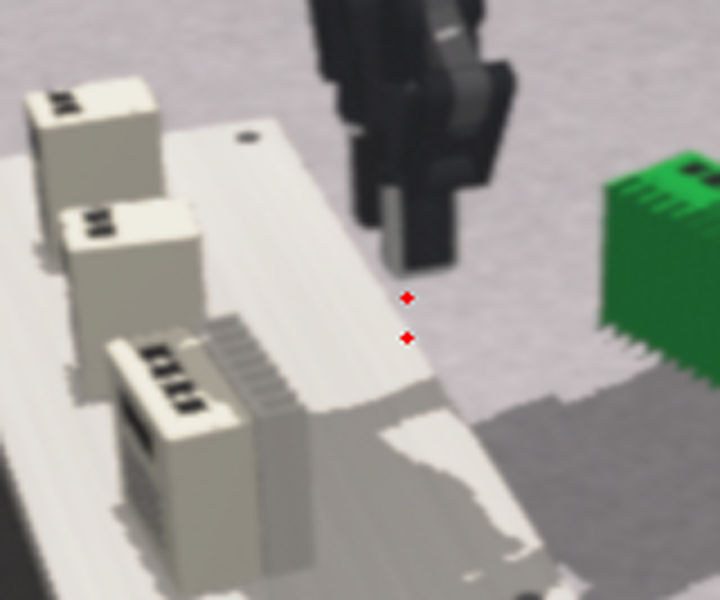

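The picture shows the finger ends at about (330,247), some 18 px above the projected tip. Depth puts them about 40 mm higher than the telemetry does. Either the image is lagging or there is a height bias. I'll go down partway, let it settle, and compare again.

>>> {"fn": "apply_moves", "kwargs": {"motion": [{"tx":-0.3,"ty":0.1,"tz":2,"turn":0,"jaw":-0.4},{"tx":-0.3,"ty":0.1,"tz":3.5,"turn":0,"jaw":-0.4},{"tx":-0.3,"ty":0.1,"tz":4.5,"turn":0,"jaw":-0.4},{"tx":-0.3,"ty":0.1,"tz":4.5,"turn":0,"jaw":-0.4},{"tx":-0.3,"ty":0.1,"tz":4.5,"turn":0,"jaw":-0.4}]}}

```text
time_s: 2.08
position: [0.5478, 0.1713, 0.0717]
tool_rot: [[-0.977, 0.214, -0.008], [0.214, 0.977, -0.002], [0.008, -0.004, -1.0]]
ft_force: [0.6, -0.1, 0.2]
grip_width: 0.0256
```

>>> {"fn": "apply_moves", "kwargs": {"motion": [{"tx":0,"ty":0,"tz":0,"turn":0,"jaw":-0.4},{"tx":0,"ty":0,"tz":0,"turn":0,"jaw":-0.4},{"tx":0,"ty":0,"tz":0,"turn":0,"jaw":-0.4}]}}

```text
time_s: 2.33
position: [0.5482, 0.1714, 0.0726]
tool_rot: [[-0.977, 0.214, -0.007], [0.214, 0.977, -0.002], [0.006, -0.003, -1.0]]
ft_force: [-1.4, 0.8, 0.3]
grip_width: 0.0259
```

```bash
cat > tip.py <<'E'
from h import *
import sys
go(-.115,.0977,.05)
im,d,Q=snap("scene",sys.argv[1])
t=telemetry.observe();p=t["position"];print(p,t["q"].round(2))
k=(np.hypot(Q[...,0]-p[0],Q[...,1]-p[1])<.045)&(Q[...,2]>.035)&(im.max(-1)<90)
k=k.astype(np.uint8);n,l,st,_=cv2.connectedComponentsWithStats(k);k=l==(1+st[1:,4].argmax())
v,u=np.nonzero(k);b=v.max();print("bottom",u[v==b],b,Q[b-2,int(np.median(u[v==b]))],"tip by tele",p[2]-.017)
cv2.imwrite("pics/t%s.png"%sys.argv[1],cv2.resize(im[180:330,240:400,::-1],None,fx=4,fy=4,interpolation=2))
E
python3 tip.py 4
```

```text
t 2.3333 p [0.5482 0.1714 0.0726] step frame -0.1142 0.0981 shift cm [ 0.07 -0.03  2.26] turn 0.14 F [-1.4  0.8  0.3] w 0.025892607483881173
[0.54804416 0.17131919 0.07241603] [ 5.590e+00  3.189e+01  8.166e+01 -8.000e-02  6.687e+01 -7.205e+01]
bottom [328 329 330 331 332 333] 274 [0.55948883 0.19586562 0.10756212] tip by tele 0.05541603416145549
```

View pics/t4.png

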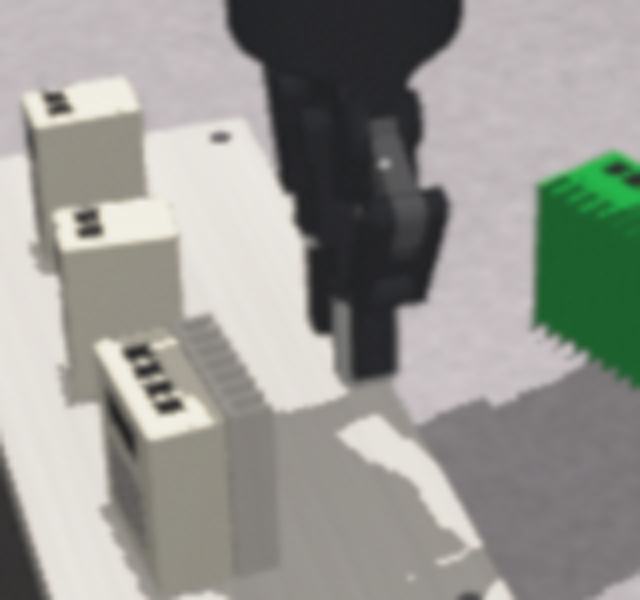

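>>> {"fn": "apply_moves", "kwargs": {"motion": [{"tx":0,"ty":0,"tz":1,"turn":0,"jaw":-0.4},{"tx":0,"ty":0,"tz":2,"turn":0,"jaw":-0.4},{"tx":0,"ty":0,"tz":2.2,"turn":0,"jaw":-0.4},{"tx":0,"ty":0,"tz":2.2,"turn":0,"jaw":-0.4}]}}

```text
time_s: 2.72
position: [0.5472, 0.1712, 0.049]
tool_rot: [[-0.977, 0.214, -0.01], [0.214, 0.977, -0.002], [0.009, -0.004, -1.0]]
ft_force: [-0.5, 0.1, 0.6]
grip_width: 0.0255
```

>>> {"fn": "apply_moves", "kwargs": {"motion": [{"tx":0,"ty":0,"tz":0.2,"turn":0,"jaw":-0.4},{"tx":0,"ty":0,"tz":0.4,"turn":0,"jaw":-0.4},{"tx":0,"ty":0,"tz":0.5,"turn":0,"jaw":-0.4},{"tx":0,"ty":0,"tz":0.5,"turn":0,"jaw":-0.4}]}}

```text
time_s: 3.05
position: [0.5471, 0.1711, 0.0439]
tool_rot: [[-0.977, 0.214, -0.01], [0.214, 0.977, -0.002], [0.009, -0.004, -1.0]]
ft_force: [-0.2, -0.3, -0.5]
grip_width: 0.0258
```

```bash
python3 tip.py 5
```

```text
t 3.05 p [0.5471 0.1711 0.0439] step frame -0.1152 0.0977 shift cm [-0.02  0.   -0.61] turn 0.13 F [-0.2 -0.3 -0.5] w 0.025788614009716097
[0.54716691 0.17117153 0.0440293 ] [ 5.580e+00  3.392e+01  8.343e+01 -8.000e-02  6.322e+01 -7.204e+01]
bottom [330 331 332] 291 [0.55814993 0.19541649 0.07817466] tip by tele 0.02702930442529796
```

No contact, even though the telemetry tip would be 3 mm below the ledge. So the telemetry height reads about 45–50 mm low for the real tips, while sideways it agrees with the images. I'll trust the pictures for height.

>>> {"fn": "apply_moves", "kwargs": {"motion": [{"tx":0,"ty":0,"tz":0.7,"turn":0,"jaw":-0.4},{"tx":0,"ty":0,"tz":1.3,"turn":0,"jaw":-0.4},{"tx":0,"ty":0,"tz":1.8,"turn":0,"jaw":-0.4},{"tx":0,"ty":0,"tz":2.1,"turn":0,"jaw":-0.4},{"tx":0,"ty":0,"tz":2.1,"turn":0,"jaw":-0.4}]}}

```text
time_s: 3.52
position: [0.5465, 0.171, 0.0221]
tool_rot: [[-0.977, 0.214, -0.012], [0.214, 0.977, -0.002], [0.011, -0.005, -1.0]]
ft_force: [-0.5, 0.3, -0.7]
grip_width: 0.0254
```

```bash
python3 tip.py 6
```

```text
t 3.5167 p [0.5465 0.171  0.0221] step frame -0.1158 0.0974 shift cm [-0.05  0.01 -2.79] turn 0.13 F [-0.5  0.3 -0.7] w 0.025354858130148518
[0.54676057 0.17107507 0.02255279] [ 5.570e+00  3.556e+01  8.462e+01 -8.000e-02  6.044e+01 -7.204e+01]
bottom [330 331 332 333 334] 303 [0.55754315 0.19655466 0.05781909] tip by tele 0.005552788392797797
```

View pics/t6.png

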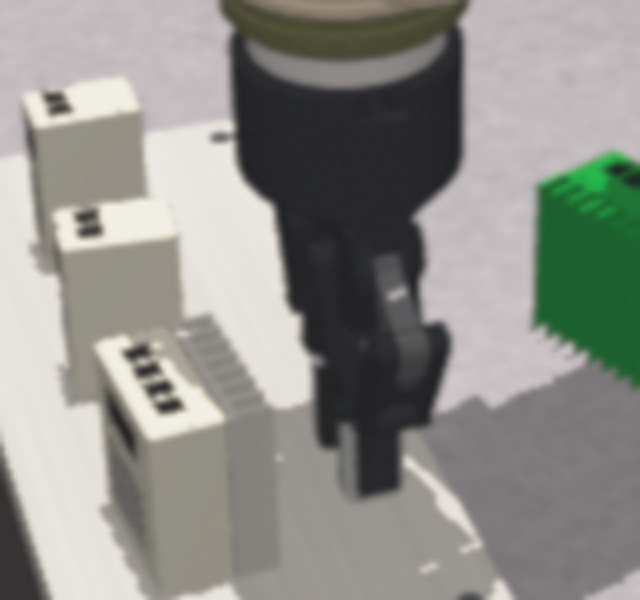

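The tips are about 24 mm above the ledge, with their bottom at (331,303), and the gripper body is well above the modules. I'll go 6 mm lower and start pushing.

>>> {"fn": "apply_moves", "kwargs": {"motion": [{"tx":0,"ty":0,"tz":0.6,"turn":0,"jaw":-0.4},{"tx":-0.7,"ty":0,"tz":0.6,"turn":0,"jaw":-0.4},{"tx":-1.4,"ty":0,"tz":0.6,"turn":0,"jaw":-0.4},{"tx":-2.1,"ty":0,"tz":0.6,"turn":0,"jaw":-0.4},{"tx":-2.6,"ty":0,"tz":0.6,"turn":0,"jaw":-0.4}]}}

```text
time_s: 3.98
position: [0.5732, 0.1654, 0.0166]
tool_rot: [[-0.977, 0.214, -0.01], [0.214, 0.977, -0.002], [0.01, -0.004, -1.0]]
ft_force: [-2.7, 2.0, 5.4]
grip_width: 0.026
```

>>> {"fn": "apply_moves", "kwargs": {"motion": [{"tx":-0.4,"ty":0,"tz":0,"turn":0,"jaw":-0.4},{"tx":-0.8,"ty":0,"tz":0,"turn":0,"jaw":-0.4},{"tx":-1.2,"ty":0,"tz":0,"turn":0,"jaw":-0.4},{"tx":-1.6,"ty":0,"tz":0,"turn":0,"jaw":-0.4},{"tx":-2.0,"ty":0,"tz":0,"turn":0,"jaw":-0.4}]}}

```text
time_s: 4.4
position: [0.5927, 0.1617, 0.0181]
tool_rot: [[-0.977, 0.213, -0.01], [0.213, 0.977, -0.001], [0.009, -0.003, -1.0]]
ft_force: [-10.6, 1.7, 15.3]
grip_width: 0.0257
```

```bash
cat > mod.py <<'E'
from h import *
import sys
go(-.02,.0977,.0165)
im,d,P=snap("top",sys.argv[1]+"m");im2,d2,Q=snap("scene",sys.argv[1]+"m")
for nm,I,X in(("top",im,P),("scene",im2,Q)):
    S=(X[...,:2]-E0);s=S@e;w=S@nn;k=(s>-.13)&(s<.17)&(abs(w)<.175)&(X[...,2]>.045)&(X[...,2]<.11)&(I.min(-1)>110)
    n,l,st,_=cv2.connectedComponentsWithStats(k.astype(np.uint8))
    for i in range(1,n):
        if st[i,4]>60:
            j=l==i;zz=X[...,2];j&=zz>np.percentile(zz[j],95)-.008
            r=cv2.minAreaRect(np.stack([s[j],w[j]],-1).astype(np.float32)*1000);print(nm,st[i],np.round(r[0]),np.round(r[1]),round(r[2],1),"z",np.median(zz[j]).round(4))
cv2.imwrite("pics/m%s.png"%sys.argv[1],cv2.resize(im2[180:390,110:400,::-1],None,fx=2.7,fy=2.7,interpolation=2))
E
python3 mod.py 7
```

```text
t 4.4 p [0.5927 0.1617 0.0181] step frame -0.0686 0.0983 shift cm [-4.86 -0.07  0.12] turn 0.14 F [-10.6   1.7  15.3] w 0.025689424412110664
top [333 182  21  28 314] [-55.  -3.] [28. 44.] 83.9 z 0.1002
top [383 197  19  29 309] [-62. -97.] [44. 28.] 0.7 z 0.1002
scene [ 245  201   51  124 2871] [-33.   8.] [243.  46.] 87.2 z 0.101
```

View pics/m7.png

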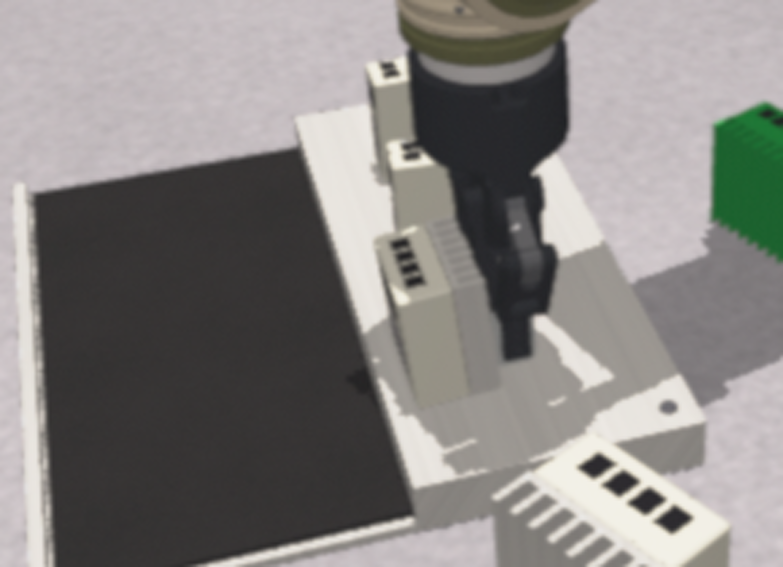

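The module stands upright against the fingers and is moving toward the edge (crop 430,320). The wrist force shows 15 N upward, so I'll check the tip height and the module's position by depth.

```bash
python3 - <<'E'
from h import *
for n in("scene",):
    im=cv2.imread(f"pics/{n}_7m.png");X=cloud(n,np.load(f"pics/{n}_7m.npy"))
    S=X[...,:2]-E0;s=S@e*1000;w=S@nn*1000;z=X[...,2]*1000
    # tip: dark pixels
    k=(im.max(-1)<75)&(s>-110)&(s<-30)&(abs(w-98)<40)&(z>33)
    v,u=np.nonzero(k);b=v.max();print("tip",b,u[v==b],s[b-2,u[v==b]],w[b-2,u[v==b]],z[b-2,u[v==b]])
    # module near side face (w~128)
    k=(z>34)&(z<108)&(w>122)&(w<140)&(s>-90)&(s<20)&(im.min(-1)>75)
    for lo in range(34,106,10):
        j=k&(z>=lo)&(z<lo+10)
        if j.sum()>5: print(lo,j.sum(),np.percentile(s[j],[2,98]).round(1),np.median(w[j]).round(1))
    k=(z>94)&(z<104)&(s>-80)&(s<20)&(w>60)&(w<140)&(im.min(-1)>60)
    print("top",k.sum(),cv2.minAreaRect(np.stack([s[k],w[k]],-1).astype(np.float32)))
E
python3 -c "from h import *;t=telemetry.observe();print(t['ft_force'],t['wrist_torque'],t['position'],t['joint_efforts'])"
```

```text
tip 312 [297 298 299 300 301 302] [-60.06484976 -61.71558693 -63.6838569  -64.8912783  -66.38075255
 -67.85368856] [125.87070314 124.77288376 122.3640533  123.18769687 122.83592295
 122.56605039] [56.08826651 54.78870817 52.37733772 52.7014157  52.02937485 51.42591317]
34 181 [-54.9 -12.7] 126.1
44 179 [-59.7 -12.1] 126.3
54 185 [-54.6 -11.2] 126.1
64 199 [-52.2  -9.7] 126.3
74 197 [-52.2  -9.4] 126.3
84 191 [-52.5  -8.6] 126.3
94 229 [-50.7  -8.1] 126.2
top 981 ((-30.718639373779297, 102.51812744140625), (73.91669464111328, 47.608272552490234), 89.88900756835938)
[-7.57679627  1.90010063 10.9262221 ] [0.2316057  0.57153346 0.0161288 ] [0.59342616 0.16137594 0.01796733] [-2.19534516e+00 -4.81626821e+01 -1.81427121e+01 -3.93610764e-01
 -9.65695493e-01 -1.10722400e-02]
```

The module has slid straight, with its centre at s = −32 mm and upright to within about 3°. The tips are about 20 mm above the ledge. I'll raise the tool 3 mm to relieve the vertical load and keep pushing slowly.

>>> {"fn": "apply_moves", "kwargs": {"motion": [{"tx":0,"ty":0,"tz":-0.3,"turn":0,"jaw":-0.4},{"tx":-0.4,"ty":0,"tz":-0.3,"turn":0,"jaw":-0.4},{"tx":-0.8,"ty":0,"tz":-0.3,"turn":0,"jaw":-0.4},{"tx":-1.2,"ty":0,"tz":-0.3,"turn":0,"jaw":-0.4},{"tx":-1.6,"ty":0,"tz":-0.3,"turn":0,"jaw":-0.4}]}}

```text
time_s: 4.92
position: [0.6095, 0.1578, 0.0206]
tool_rot: [[-0.977, 0.214, -0.009], [0.214, 0.977, -0.001], [0.009, -0.003, -1.0]]
ft_force: [-1.6, 0.7, -0.1]
grip_width: 0.0258
```

```bash
cat > side.py <<'E'
from h import *
import sys
go(-.02,.0977,.02)
im,d,X=snap("scene",sys.argv[1])
S=X[...,:2]-E0;s=S@e*1000;w=S@nn*1000;z=X[...,2]*1000
k=(z>14)&(z<120)&(w>118)&(w<140)&(s>-90)&(s<150)&(im.min(-1)>60)&((z>34)|(s>2))
for lo in range(14,116,10):
    j=k&(z>=lo)&(z<lo+10)
    if j.sum()>5: print(lo,j.sum(),np.percentile(s[j],[2,98]).round(1),np.median(w[j]).round(1))
cv2.imwrite("pics/v%s.png"%sys.argv[1],cv2.resize(im[180:390,110:400,::-1],None,fx=2.7,fy=2.7,interpolation=2))
E
python3 side.py 8
```

```text
t 4.9167 p [0.6095 0.1578 0.0206] step frame -0.0514 0.0981 shift cm [-3.14 -0.05  0.03] turn 0.12 F [-1.6  0.7 -0.1] w 0.02584981097807984
14 7 [2.  2.3] 130.8
24 8 [2.  3.7] 130.4
34 191 [-39.2   3.7] 126.2
44 195 [-52.4   4.4] 126.1
54 216 [-43.6   5.2] 125.9
64 204 [-56.9   5.9] 126.0
74 202 [-36.7   6.5] 126.2
84 207 [-38.   7.] 126.2
94 292 [-35.6   7.6] 125.3
104 12 [-36.1 -25.8] 121.7
114 6 [-65.9 -33.1] 120.4
```

>>> {"fn": "apply_moves", "kwargs": {"motion": [{"tx":-0.4,"ty":0,"tz":0,"turn":0,"jaw":-0.4},{"tx":-0.8,"ty":0,"tz":0,"turn":0,"jaw":-0.4},{"tx":-1.2,"ty":0,"tz":0,"turn":0,"jaw":-0.4},{"tx":-1.6,"ty":0,"tz":0,"turn":0,"jaw":-0.4},{"tx":-2.0,"ty":0,"tz":0,"turn":0,"jaw":-0.4}]}}

```text
time_s: 5.38
position: [0.6303, 0.1531, 0.0205]
tool_rot: [[-0.977, 0.214, -0.008], [0.214, 0.977, -0.001], [0.007, -0.003, -1.0]]
ft_force: [-2.3, 0.0, 3.0]
grip_width: 0.0257
```

```bash
python3 side.py 9
```

```text
t 5.3833 p [0.6303 0.1531 0.0205] step frame -0.0301 0.098 shift cm [-1.01 -0.03  0.04] turn 0.09 F [-2.3  0.   3. ] w 0.02569872041049605
14 8 [2.1 2.3] 129.7
24 46 [ 2.  23.7] 126.0
34 185 [-18.3  24.6] 126.1
44 209 [-35.5  25.6] 125.9
54 215 [-23.   27.3] 125.9
64 216 [-22.6  28.1] 125.9
74 207 [-11.9  30.8] 126.0
84 208 [-15.   31.9] 126.0
94 237 [-9.6 32.3] 125.2
104 11 [-14.2 -11.4] 121.8
```

Centre is about +4 mm past the edge, and it has started to lean. I'll keep going in small increments.

>>> {"fn": "apply_moves", "kwargs": {"motion": [{"tx":-0.3,"ty":0,"tz":0,"turn":0,"jaw":-0.4},{"tx":-0.6,"ty":0,"tz":0,"turn":0,"jaw":-0.4},{"tx":-0.9,"ty":0,"tz":0,"turn":0,"jaw":-0.4},{"tx":-1.2,"ty":0,"tz":0,"turn":0,"jaw":-0.4},{"tx":-1.2,"ty":0,"tz":0,"turn":0,"jaw":-0.4}]}}

```text
time_s: 5.85
position: [0.6434, 0.1501, 0.0204]
tool_rot: [[-0.977, 0.215, -0.006], [0.215, 0.977, -0.002], [0.006, -0.003, -1.0]]
ft_force: [0.0, -0.0, -0.4]
grip_width: 0.0254
```

```bash
python3 side.py 10
```

```text
t 5.85 p [0.6434 0.1501 0.0204] step frame -0.0166 0.0979 shift cm [ 0.34 -0.02  0.05] turn 0.07 F [ 0.  -0.  -0.4] w 0.025381007355200005
14 302 [ 2.2 91.9] 126.1
24 298 [ 2.2 91.7] 126.2
34 305 [25.6 91.9] 126.1
44 384 [-12.   91.3] 125.9
54 131 [-21.9  91.8] 124.9
64 19 [-25.   -4.9] 119.2
104 10 [-0.7  1.7] 121.3
```

It toppled. It now spans s of about 22–92 mm and z of 10–54 mm, so it is flat. I'll retract backward, then up.

>>> {"fn": "apply_moves", "kwargs": {"motion": [{"tx":1.5,"ty":0,"tz":0,"turn":0,"jaw":-0.4},{"tx":3.5,"ty":0,"tz":0,"turn":0,"jaw":-0.4},{"tx":4,"ty":0,"tz":-3,"turn":0,"jaw":-0.4},{"tx":4,"ty":0,"tz":-6.5,"turn":0,"jaw":-0.4},{"tx":4,"ty":0,"tz":-10,"turn":0,"jaw":-0.4}]}}

```text
time_s: 6.32
position: [0.6037, 0.1591, 0.1216]
tool_rot: [[-0.977, 0.214, -0.008], [0.214, 0.977, -0.002], [0.008, -0.003, -1.0]]
ft_force: [2.1, 0.6, 1.2]
grip_width: 0.0254
```

>>> {"fn": "apply_moves", "kwargs": {"motion": [{"tx":3,"ty":0,"tz":-3,"turn":0,"jaw":-0.4},{"tx":6,"ty":0,"tz":-5,"turn":0,"jaw":-0.4},{"tx":9,"ty":1,"tz":-7,"turn":0,"jaw":-0.4},{"tx":10,"ty":2,"tz":-8,"turn":0,"jaw":-0.4},{"tx":10,"ty":2,"tz":-8,"turn":0,"jaw":-0.4}]}}

```text
time_s: 6.73
position: [0.5102, 0.2023, 0.2053]
tool_rot: [[-0.977, 0.212, -0.004], [0.212, 0.977, -0.0], [0.003, -0.001, -1.0]]
ft_force: [0.1, 0.8, -0.4]
grip_width: 0.0256
```

>>> {"fn": "apply_moves", "kwargs": {"motion": [{"tx":0,"ty":0,"tz":0,"turn":0,"jaw":-0.4},{"tx":0,"ty":0,"tz":0,"turn":0,"jaw":-0.4},{"tx":0,"ty":0,"tz":0,"turn":0,"jaw":-0.4}]}}

```text
time_s: 6.98
position: [0.5107, 0.2018, 0.2041]
tool_rot: [[-0.977, 0.212, -0.005], [0.212, 0.977, -0.001], [0.005, -0.002, -1.0]]
ft_force: [0.4, -0.3, 0.4]
grip_width: 0.0259
```

```bash
python3 mod.py 11; python3 side.py 12
```

```text
t 6.9833 p [0.5107 0.2018 0.2041] step frame -0.1573 0.1198 shift cm [-13.82  -2.22  18.7 ] turn 0.21 F [ 0.4 -0.3  0.4] w 0.025895169695343667
top [295 116   9  34  61] [ 56. 109.] [68.  3.] 0.1 z 0.0535
top [307 119   9  35  65] [55. 85.] [ 3. 70.] 89.9 z 0.0536
top [333 182  21  25 310] [-55.  -3.] [28. 44.] 84.0 z 0.1002
top [383 197  19  29 311] [-62. -97.] [44. 28.] 0.2 z 0.1003
scene [ 245  199   41   74 2012] [-56. -50.] [126.  45.] 85.8 z 0.1001
scene [ 179  298   58   43 1751] [58. 97.] [70. 65.] 0.0 z 0.0531
t 7.0833 p [0.5107 0.2017 0.2042] step frame -0.1574 0.1197 shift cm [-13.83  -2.21  18.35] turn 0.19 F [1.  0.4 0.8] w 0.025629027197440923
14 295 [ 2.2 91.9] 126.0
24 305 [24.  91.9] 126.2
34 295 [24.9 91.7] 126.2
44 394 [25.1 92. ] 126.0
54 105 [25.2 91.5] 125.2
```

View pics/m11.png

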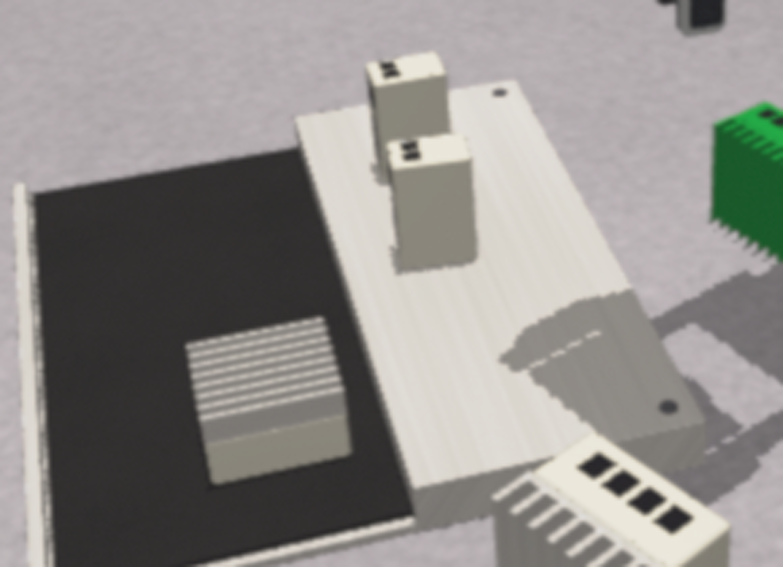

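The finned module lies flat on the mat with its fins up (crop 270,400). Both slim modules still stand where they were (crop 410,120 and 430,205), and the gripper is clear, so I'm handing in.

```bash
python3 -c "from h import *;print(close_job())"
```

```text
the job is handed in; nothing more can be done
None
```

The finned module is now lying flat on the rubber mat with its fins up, and both slim modules are still standing where they were. I pushed it along the step's x direction with the jaws part-open, fingertips about 20 mm above the ledge. It toppled shortly after its centre was 4 mm past the edge. The job was handed in at about 7.1 s, with the arm well clear.

**Last checks:**
- **Finned module:** it spans about 22–92 mm beyond the edge and z of about 10–54 mm. That matches 70 mm long and 44 mm high, square to the step.
- **Slim modules:** both still stand with their tops at z = 0.100 m, at −55 mm and −62 mm from the edge. The early top view had them at about the same spots.

**What disagreed:**
- **Tool height:** telemetry put the fingertips about 45–50 mm lower than the camera depth did. Moving the telemetry tip below ledge height met no contact, so I set the height from the images. I did not find the cause.
- **Upward force:** partway through the push the wrist read about 15 N upward. It went away after I raised the tool 3 mm, and the cause is also unexplained.

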